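Put the bench air point back into service

ROBOT

A 6-joint arm with a two-finger parallel gripper is mounted at the origin on the work surface. World frame = base frame: x ahead of the robot, y to its left, z up, the work surface at z = 0. Lengths are in m, angles in rad, forces in N, time in s.
With the tool pointing down it reaches from about 0.35 to 0.85 m from the base axis. Payload 8.1 kg.
Tool frame: the origin (TCP) lies midway between the tips of the shut fingers; the grasp point (between the pads) lies tcp_to_grasp behind it (tcp_to_grasp is the distance from the TCP to the grasp point, in m); z points along the fingers, y is the line along which they close (so a half turn about z gives the same grasp; the last joint's range is limited). The gripper opens to 93 mm and grips with 3 to 60 N. Pads are 15 mm wide; open, the fingers measure 128 mm over their backs; the gripper's body (75 mm by 188 mm) begins 65 mm behind the grasp point.
Start: joints at [-1.422, 0.13, 1.488, -0, 1.523, -0.085], TCP at [0.139, -0.584, 0.219] pointing down, gripper open.
Joint ranges: [-2.96, 2.96], [-0.89, 2.26], [0.02, 2.5], [-1.34, 4.48], [0, 2.73], [-2.66, 2.66]. Speed limits (rad/s): [2.39, 2.39, 2.79, 3.14, 3.14, 3.14].

INTERFACE

Orientations are given as [roll, pitch, yaw] about the fixed x, y, z axes, in that order (R = Rz(yaw) Ry(pitch) Rx(roll)).
In Python, from station import observe, read_camera, job_done, look_for, regions_of, tcp_to_grasp gives the robot as it stands.
- The arm moves only by the tool step_arm, never from a script. Its argument "motion" is text: rows parted by semicolons, each of 4 numbers parted by spaces: the shift along the world's x, y, z in units of 0.025 m (1.0 is 0.025 m), then the turn about the world's z in units of 0.1 rad (1.0 is 0.1 rad). A call has 1 to 10 rows; each row shifts and turns the commanded pose from where the row before left it; what a row does not reach is not made up. A row lasts 1/12 s, in which the tool goes at most 41.7 mm and 7.16 degrees, less where a joint would pass 70% of its speed; a pose out of reach is approached as far as the arm can. A call with a number of a shift or a turn outside -1 to 1 is refused whole. A call with a gripper value outside its range is refused whole. "grip" is the opening, from 0 (shut) to 1 (fully open), set as the call begins (left out, the last holds). The fingers move at their own pace and stop on an object; "squeeze" is the grip in N (left out, the last holds). Time passes only in rows, so rows that do not move let the fingers close. It gives the time, the measured TCP pose, the force, the opening and the grip force at its end, in the units of the state.
- observe(): the state, without advancing time (a new reading comes with each control period).
- read_camera(name): name is "scene" or "side" or "wrist"; returns a dict with "img" (384x512x3 uint8, red, green, blue), "fx", "fy", "cx", "cy" (pixels), "camera_from_world" (4x4, takes a point from world to camera coordinates). Camera axes: x right, y down, z forward; pixel columns grow to the right and rows downward; lengths in m; the calibration is good to about 2 mm. A picture is of the moment at which its call begins. There is no depth.
- job_done(): hands the job in; it is judged then, once.
Trained networks look in a picture, given as the dict that the camera call returned (one of the last four; its "shot" number tells which), for a name from the list of things; names that differ only in an ending like _2 or _b are one class to them, and where a whole thing is asked for, a point or a joint stands for the part that bears it (a point fixed in the world has none). Each returns a list of dicts, best first, with "p" (0 to 1); they miss things now and then, are a little off and sometimes report something else, mostly with a low value. They report only what shows in the picture. A call takes as long as a camera call.
- look_for(picture, query): "extent" ([centre column, centre row, width, height] in pixels, round what is visible of it).
- regions_of(picture, query): "pixels" (384x512 bool, what is visible of it) and "extent" ([centre column, centre row, width, height] in pixels, round what is visible of it).
The state is a dict: "time_s": time; "joint_pos": joint angles; "joint_vel": joint speeds; "joint_torque": joint torques, N m; "tool_pos": TCP position; "eef_rot": TCP orientation; "contact_force": force on the tool from outside, world axes, zero at the start; "wrist_torque": the same for the moment, N m; "finger_gap": finger opening in m; "gripper_force": force on a finger pad.
Only numpy, scipy, OpenCV 4.12 (cv2) and the standard library are available. Lean on these libraries where they do the work, as an engineer would, in place of code of your own. Each camera call takes 0.05 s, during which the arm holds its last target. There are 200 camera calls.

TASK

Get this bench air point ready for use: first shut the bleed cock by swinging its lever across the branch right up to its stop, and only then open the globe valve. Wind the handwheel anticlockwise all the way until you feel the stem come up firmly against its back seat, without forcing it, then ease the wheel back about a quarter of a turn so that it cannot seize; leave the other things on the bench where they are.

Things in the scene. Friction and masses are not known exactly. Their poses are not given: they have to be found in the camera images.
- air_point: Bench air point, fixed: dark steel base plate 130 x 500 x 8 mm carrying a 34 mm pipe along the station's y axis, 90 mm above the bench. Origin: centre of the plate's underside; z up, -x is its front, where the bleed branch sticks out. Globe valve at y = -100 mm, gauge at y = -12 mm (up to z = 164 mm), bleed branch at y = +90 mm, filter at y = +205 mm (up to z = 122 mm).
- wheel: Level handwheel of the globe valve, dark metal: round rim of 14 mm section on a 73 mm centre-line radius, three round spokes 12 mm thick, 120 degrees apart, hub radius 17 mm reaching 11 mm above and below the spokes, nut to 21 mm above. Clear openings from radius 17 to 66 mm between the spokes. Origin: on the axis at mid-height of rim and spokes; x axis along one spoke, turns with the wheel; z up.
- gland (a point): Fixed point on the wheel's axis at the top of the brass gland nut (radius 17 mm), at station x = 0, y = -100, z = 173 mm; 37 mm lower the bonnet is 31 mm in radius. Anticlockwise from above opens: the wheel rises 10 mm per turn, and sinks as much when turned back. Turning takes about 0.25 N m (6 N at 42 mm radius), and it stays where it is left.
- hub_top (a point): Top of the wheel's hub, on the axis 11 mm above the spokes' mid-height. The stem starts part-way open with 1 to 1.7 turns to go to its back seat; where that lies must be felt. The seat is a soft ring: at first touch the torque steps up from 0.25 to about 0.4 N m and then climbs by 1.5 N m per radian; let go, it springs back to first touch. 0.5 to 0.8 N m in all is firm; 1.0 N m (24 N at 42 mm radius, 14 N at the rim) crushes the ring.
- bleed_lever (a joint): Angle of the bleed cock's lever, a flat bar with a black sleeve, 14 to 20 mm wide, 11 mm thick, mid-height 128 mm above the bench, turning level about lever_pivot. 0 = shut: square across the branch, pointing along the station's +y, on a rigid stop. 1.57 = fully open: along the branch, pointing to the station's -x. Shutting is clockwise from above; takes 0.25 N m (4 N at 65 mm), stays where left.
- lever_pivot (a point): Pin of the bleed lever, at the lever's mid-height; station x = -75, y = +90, z = 128 mm. Under it, along the branch, the cock's body reaches up to z = 107 mm.
- lever_tip (a point): Outer end of the lever on its centre line, 95 mm from the pin, at the lever's mid-height; moves with it.
- spanner: Bystander: open-ended spanner 170 mm long lying in front of the globe valve. Origin at the centre of its underside.
- thread_tape: Bystander: small white tape reel, 52 mm across, 14 mm high, in front of the gauge. Origin at the centre of its underside.
- screwdriver: Bystander: screwdriver 190 mm long lying in front of the filter. Origin at the centre of its underside.
- masking_tape: Bystander: roll of tape 100 mm across, 25 mm high, in front of the inlet end. Origin at the centre of its underside.
- leak_spray: Bystander: white bottle 52 mm across, 150 mm high, standing behind the filter. Origin at the centre of its underside.
- brush_cup: Bystander: white cup 72 mm across, 90 mm high, with brushes up to 170 mm, standing behind the globe valve's inlet side. Origin at the centre of its underside.
- coupling: Bystander: hose coupling 40 mm long lying behind the pipe. Origin at the centre of its underside.

How it is judged:
By the outcome, as a careful person would: the job done as asked, in the order asked, and still so for the second after the job is handed in, with the robot touching nothing.
It also fails if it takes over 72 s, if anything falls off the work surface, if the arm or the gripper's body presses on something with over 40 N, if the wrist force passes 120 N, or if a joint passes its speed limit or range.

## Working session

There is one attempt and no reset: what is moved stays moved. The work goes in short steps, Python scripts to look and compute and a tool call to move; the robot and the scene stay as the last step left them, time stands still between calls to the robot, and variables do not carry over. Pictures are saved under pics/ and viewed, at most 10 in all, crops included, and the job is handed in when it is done.

Besides the shell and the picture viewer there is one more tool, called after "Request:" as name(argument=value, ...) on one line, values as JSON. step_arm: Moves the arm, as the interface text tells. Shifts and turns lie within -1 to 1; 1 stands for 0.025 m of shift or 0.1 rad of turn. Its arguments: {"type":"object","properties":{"motion":{"type":"string"},"grip":{"type":"number"},"squeeze":{"type":"number"}},"required":["motion"]}

```bash
mkdir -p pics; ls
cat > h.py <<'E'
import numpy as np, cv2
from station import *
def save(p,n): cv2.imwrite('pics/'+n,cv2.cvtColor(p['img'],cv2.COLOR_RGB2BGR))
def ray(p,u,v):
    T=np.array(p['camera_from_world']);R=T[:3,:3];t=T[:3,3]
    return -R.T@t, R.T@np.array([(u-p['cx'])/p['fx'],(v-p['cy'])/p['fy'],1.])
def at_z(p,u,v,z):
    c,d=ray(p,u,v); return c+d*(z-c[2])/d[2]
def proj(p,X):
    T=np.array(p['camera_from_world']);q=T[:3,:3]@np.array(X)+T[:3,3]
    return np.array([p['fx']*q[0]/q[2]+p['cx'],p['fy']*q[1]/q[2]+p['cy']])
E
python3 - <<'E'
from h import *
s=observe();print(s,tcp_to_grasp)
ps={n:read_camera(n) for n in("scene","side")}
for n,p in ps.items():
    save(p,n+'0.png');c,d=ray(p,256,192);print(n,c.round(3),d.round(2))
    for q in("wheel","hub_top","bleed_lever","lever_tip","air_point","brush_cup","leak_spray"):
        print(q,[(round(r['p'],2),np.round(r['extent'])) for r in look_for(p,q)[:2]])
E
python3 -c "
import cv2,numpy as np
cv2.imwrite('pics/both0.png',cv2.resize(np.vstack([cv2.imread('pics/scene0.png'),cv2.imread('pics/side0.png')]),(400,600)))"
```

```text
pics
{'time_s': 0.0, 'joint_pos': array([-1.42240476e+00,  1.31186767e-01,  1.48931732e+00, -1.56019933e-05,
        1.52299539e+00, -8.53864493e-02]), 'joint_vel': array([-2.29874168e-04,  2.83414024e-04, -1.54173286e-03,  5.00566330e-04,
        6.66079593e-05,  8.09642879e-04]), 'joint_torque': array([ 1.40917015e-03, -5.59834850e+01, -4.91755807e+01,  7.68764759e-02,
        3.49477027e-02, -1.60077325e-04]), 'tool_pos': array([ 0.13892877, -0.58308598,  0.21755128]), 'eef_rot': array([-3.13969144e+00, -1.47093346e-04,  2.33778641e-01]), 'contact_force': array([-0.11940606,  0.0024321 , -0.15474643]), 'wrist_torque': array([ 0.0201645 ,  0.05185713, -0.01370555]), 'gripper_force': 0.0, 'finger_gap': 0.09278420961768187} 0.0188
scene [ 0.903 -0.539  1.111] [-0.27  0.44 -0.86]
wheel [(0.6, array([231., 205.,  66.,  59.]))]
hub_top [(0.7, array([229., 206.,  70.,  55.])), (0.17, array([241., 209.,  93., 185.]))]
bleed_lever [(0.73, array([215., 150.,  33.,  14.])), (0.37, array([229., 204.,  71.,  59.]))]
lever_tip [(0.82, array([215., 149.,  36.,  18.]))]
air_point [(0.64, array([240., 209.,  92., 184.]))]
brush_cup [(0.68, array([272., 259.,  33.,  44.]))]
leak_spray [(0.81, array([302., 162.,  15.,  42.]))]
side [ 0.227 -0.557  0.7  ] [ 0.46  0.59 -0.66]
wheel [(0.71, array([263., 202.,  80.,  58.]))]
hub_top [(0.57, array([264., 200.,  76.,  57.]))]
bleed_lever [(0.72, array([164., 213.,  41.,  25.])), (0.53, array([186., 264.,  22.,  18.]))]
lever_tip [(0.7, array([162., 215.,  40.,  25.]))]
air_point [(0.91, array([240., 238., 187., 140.]))]
brush_cup [(0.94, array([316., 218.,  37.,  62.])), (0.39, array([229., 288.,  63.,  48.]))]
leak_spray [(0.64, array([215., 168.,  20.,  50.]))]
```

Run:
```python
import cv2,numpy as np
a=cv2.imread('pics/scene0.png')[80:330,150:350];b=cv2.imread('pics/side0.png')[130:330,120:370]
cv2.imwrite('pics/v1.png',np.hstack([cv2.resize(a,(400,500),interpolation=cv2.INTER_CUBIC),cv2.resize(b,(400,320),interpolation=cv2.INTER_CUBIC) if 0 else cv2.copyMakeBorder(cv2.resize(b,(400,320),interpolation=cv2.INTER_CUBIC),0,180,0,0,0)]))
```

```text
(no output)
```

View pics/v1.png

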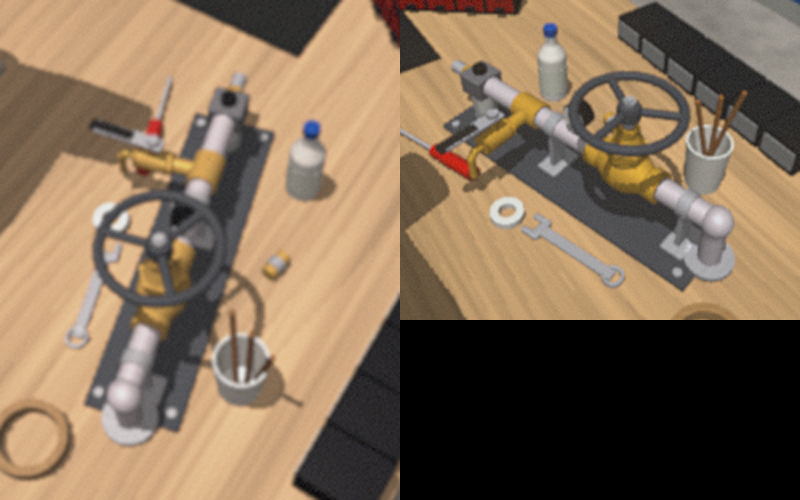

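```bash
cat > fit.py <<'E'
from h import *
from scipy.optimize import least_squares
ps={n:read_camera(n) for n in("scene","side")}
obs=[("scene",(65,250,8),(286,146.5)),("scene",(-65,-250,8),(193.5,281)),("scene",(65,-250,8),(240,295)),("scene",(-65,250,8),(247.5,137.5)),
("side",(-65,250,8),(148,208)),("side",(-65,-250,8),(301,311)),("scene",(-75,90,134),(227.5,151.5)),("side",(-75,90,134),(176.,201.))]
el={}
for n,p in ps.items():
    r=regions_of(p,"wheel")[0];c,_=cv2.findContours(r['pixels'].astype(np.uint8),0,2);c=max(c,key=cv2.contourArea)
    el[n]=cv2.convexHull(c)[:,0,:].astype(float); print(n,r['p'],r['extent'])
def W(s,P):
    x,y,a=s[:3];P=np.array(P)/1000;c,q=np.cos(a),np.sin(a);return np.array([x+c*P[0]-q*P[1],y+q*P[0]+c*P[1],P[2]])
th=np.linspace(0,2*np.pi,90)
def res(s):
    r=[]
    for n,P,u in obs: r+=list(proj(ps[n],W(s,P))-u)
    for n in ps:
        q=np.array([proj(ps[n],W(s,(80*np.cos(t),-100+80*np.sin(t),s[3]*1000))) for t in th],np.float32)
        r+=[cv2.pointPolygonTest(q.reshape(-1,1,2),tuple(h),True)*.5 for h in el[n].tolist()]
    return np.array(r)
if __name__=="__main__":
    best=min((least_squares(res,[.5,-.1,a,.2],loss='soft_l1') for a in(-1,-.5,0,.5)),key=lambda b:b.cost)
    s=best.x;print(s,best.cost);print(res(s)[:16].round(1))
    for n,P in dict(wheel=(0,-100,s[3]*1000),pivot=(-75,90,128),plate=(0,0,0)).items(): print(n,W(s,P).round(4))
    for n in ps: print(n,proj(ps[n],W(s,(-75,90,134))),proj(ps[n],W(s,(0,-100,s[3]*1000+11))))
    np.save('s.npy',s)
    for n,p in ps.items():
        im=cv2.cvtColor(p['img'],cv2.COLOR_RGB2BGR).copy()
    # unwrap the wheel plane: top view 1px=0.5mm, station axes
    G=[]
    for n,p in ps.items():
        X,Y=np.meshgrid(np.arange(-180,121,1.),np.arange(250,-201,-1.))
        def unw(z):
            m=np.zeros(X.shape+(2,),np.float32)
            T=np.array(p['camera_from_world']);a=s[2]
            w=np.stack([s[0]+(np.cos(a)*X-np.sin(a)*Y)/1e3,s[1]+(np.sin(a)*X+np.cos(a)*Y)/1e3,X*0+z],-1)
            q=w@T[:3,:3].T+T[:3,3]
            return cv2.remap(p['img'],(p['fx']*q[...,0]/q[...,2]+p['cx']).astype(np.float32),(p['fy']*q[...,1]/q[...,2]+p['cy']).astype(np.float32),1)[...,::-1]
        a_=unw(s[3])[250-10:];b_=unw(.134)[:240]
        G.append(np.vstack([b_,a_]))
    cv2.imwrite('pics/v2.png',cv2.resize(np.hstack(G),None,fx=1.3,fy=1.3))
E
python3 fit.py
```

```text
Traceback (most recent call last):
  File "fit.py", line 8, in <module>
    r=regions_of(p,"wheel")[0];c,_=cv2.findContours(r['pixels'].astype(np.uint8),0,2);c=max(c,key=cv2.contourArea)
      ~~~~~~~~~~~~~~~~~~~~~^^^
IndexError: list index out of range
```

```bash
sed -i 's/r=regions_of(p,"wheel")\[0\];/r=max(regions_of(p,"wheel")+regions_of(p,"hub_top"),key=lambda r:r["p"]);/' fit.py; python3 fit.py
```

```text
scene 0.72 [230.5, 204.8, 66.0, 62.0]
side 0.86 [264.1, 200.0, 77.2, 59.4]
[ 0.55076654 -0.03256334  0.28427724  0.19793477] 17.752571943189267
[ 0.1 -1.8 -2.   1.1 -0.5  0.5 -1.6 -1.9 -2.5 -0.5 -3.5 -2.  -2.2 -1.1
  1.3 -0.4]
wheel [ 0.5788 -0.1285  0.1979]
pivot [0.4535 0.0328 0.128 ]
plate [ 0.5508 -0.0326  0.    ]
scene [225.25748075 150.40471569] [229.30206409 201.22785305]
side [177.3190767  200.62832366] [263.26876699 194.20813435]
```

View pics/v2.png

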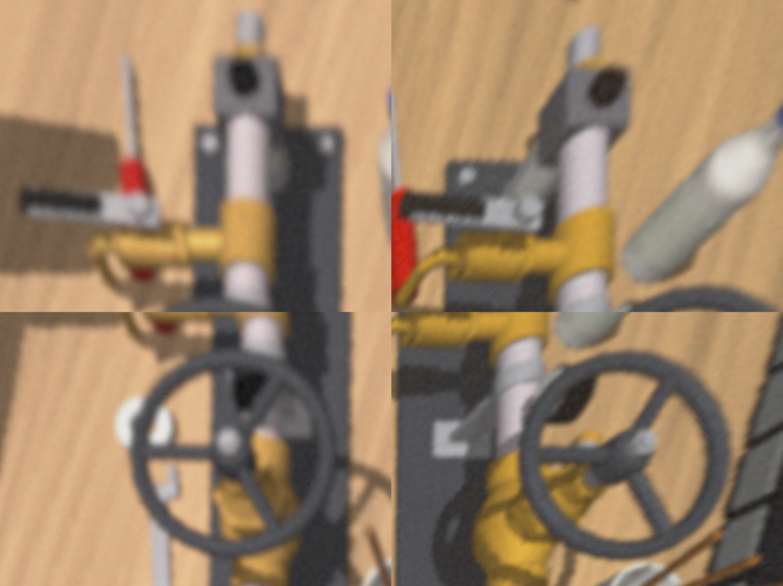

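The station fits both views consistently: lever open along the branch, wheel centre at about (0.579, -0.129, 0.198). I'll travel to the lever with the fingers shut, to use them as a peg.

Request:
step_arm(motion="0.46 0.97 0 0;0.46 0.97 0 0;0.46 0.97 0 0;0.46 0.97 0 0;0.46 0.97 0 0;0.46 0.97 0 0;0.46 0.97 0 0;0.46 0.97 0 0;0.46 0.97 0 0;0.46 0.97 0 0", grip=0, squeeze=20)

```text
time_s: 2.08
tool_pos: [0.2544, -0.34, 0.2187]
eef_rot: [3.141, -0.0, 0.234]
contact_force: [-0.3, 0.8, -0.5]
finger_gap: 0.031
gripper_force: 0.0
```

Request:
step_arm(motion="0.46 0.97 0 0;0.46 0.97 0 0;0.46 0.97 0 0;0.46 0.97 0 0;0.46 0.97 0 0;0.46 0.97 0 0;0.46 0.97 0 0;0.46 0.97 0 0;0 0 0 0.25;0 0 0 0.25")

```text
time_s: 2.92
tool_pos: [0.3464, -0.1463, 0.2188]
eef_rot: [3.141, -0.0, 0.289]
contact_force: [-0.3, -0.3, 0.1]
finger_gap: 0.0007
gripper_force: 0.0
```

Request:
step_arm(motion="0.46 0.95 0 0;0.46 0.95 0 0;0.46 0.95 0 0;0.46 0.95 0 0;0.46 0.95 0 0;0 0 0 0")

```text
time_s: 3.42
tool_pos: [0.4046, -0.0265, 0.2187]
eef_rot: [-3.141, -0.001, 0.286]
contact_force: [1.0, -0.1, 0.4]
finger_gap: 0.0007
gripper_force: 0.0
```

Run:
```python
from h import *
p=read_camera("wrist");save(p,'w1.png');s=np.load('s.npy');a=s[2]
def W(P):
    P=np.array(P)/1e3;return np.array([s[0]+np.cos(a)*P[0]-np.sin(a)*P[1],s[1]+np.sin(a)*P[0]+np.cos(a)*P[1],P[2]])
im=cv2.imread('pics/w1.png')
for P in((-75,90,134),(-170,90,134),(-140,47,134),(-65,250,8),(0,-12,164)):
    u=proj(p,W(P));print(P,u.round(),W(P).round(3));cv2.drawMarker(im,tuple(int(v) for v in u),(255,0,255),0,12,1)
cv2.imwrite('pics/w1.png',im);print(observe()['tool_pos'])
```

```text
(-75, 90, 134) [208. 131.] [0.454 0.033 0.134]
(-170, 90, 134) [212. 228.] [0.362 0.006 0.134]
(-140, 47, 134) [255. 200.] [ 0.403 -0.027  0.134]
(-65, 250, 8) [105. 119.] [0.418 0.189 0.008]
(0, -12, 164) [336.  27.] [ 0.554 -0.044  0.164]
[ 0.40386801 -0.02803641  0.2185626 ]
```

View pics/w1.png

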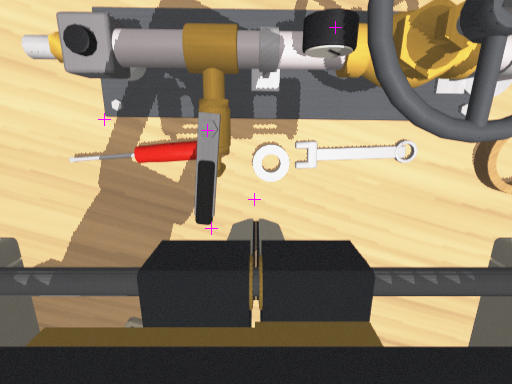

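Request:
step_arm(motion="0 0 -0.7 0;0 0 -0.7 0;0 0 -0.7 0;0 0 -0.7 0;0 0 -0.7 0;0 0 -0.6 0;0 0 0 0")

```text
time_s: 4.05
tool_pos: [0.4009, -0.0298, 0.1129]
eef_rot: [-3.14, 0.005, 0.283]
contact_force: [-0.2, 0.1, -0.2]
finger_gap: 0.0009
gripper_force: 0.0
```

Request:
step_arm(motion="-0.11 0.38 0 0;-0.11 0.38 0 0;-0.11 0.38 0 0;-0.11 0.38 0 0;-0.11 0.38 0 0")

```text
time_s: 4.47
tool_pos: [0.3909, 0.0194, 0.1176]
eef_rot: [3.139, -0.003, 0.284]
contact_force: [3.1, -5.0, 0.6]
finger_gap: 0.0004
gripper_force: 2.2
```

Request:
step_arm(motion="-0.11 0.38 0 0;-0.11 0.38 0 0;0.16 0.4 0 0;0.16 0.4 0 0;0.16 0.4 0 0")

```text
time_s: 4.88
tool_pos: [0.3965, 0.0689, 0.117]
eef_rot: [3.14, -0.001, 0.285]
contact_force: [-0.8, -3.7, 1.6]
finger_gap: 0.0002
gripper_force: 1.8
```

Request:
step_arm(motion="0.26 0.24 0 0;0.26 0.24 0 0;0.26 0.24 0 0;0 0 0 0")

```text
time_s: 5.22
tool_pos: [0.4167, 0.0873, 0.1161]
eef_rot: [-3.141, -0.0, 0.285]
contact_force: [0.3, 0.3, -0.7]
finger_gap: 0.0004
gripper_force: 0.0
```

Request:
step_arm(motion="0.12 0.03 0 0;0.12 0.03 0 0")

```text
time_s: 5.38
tool_pos: [0.4211, 0.088, 0.1156]
eef_rot: [-3.14, 0.002, 0.284]
contact_force: [-5.8, 1.8, 1.3]
finger_gap: 0.0005
gripper_force: 2.3
```

Request:
step_arm(motion="0.08 0.02 0 0;0.08 0.02 0 0")

```text
time_s: 5.55
tool_pos: [0.422, 0.0883, 0.1153]
eef_rot: [-3.139, 0.009, 0.284]
contact_force: [-31.0, -3.4, 20.9]
finger_gap: 0.0002
gripper_force: 15.6
```

Request:
step_arm(motion="-0.6 -0.17 0 0;-0.6 -0.17 0 0;0 0 1 0;0 0 1 0;0 0 1 0;0 0 1 0;0 0 1 0;0 0 1 0;0 0 0 0")

```text
time_s: 6.3
tool_pos: [0.3984, 0.0801, 0.2719]
eef_rot: [3.14, -0.009, 0.283]
contact_force: [-0.0, -0.2, 0.4]
finger_gap: 0.0006
gripper_force: 0.0
```

Run:
```python
from h import *
p=read_camera("wrist");save(p,'w2.png');s=np.load('s.npy');a=s[2]
def W(P):
    P=np.array(P)/1e3;return np.array([s[0]+np.cos(a)*P[0]-np.sin(a)*P[1],s[1]+np.sin(a)*P[0]+np.cos(a)*P[1],P[2]])
im=cv2.imread('pics/w2.png')
for P in((-75,90,134),(-75,185,134),(-65,250,8)):
    u=proj(p,W(P));print(P,u.round());cv2.drawMarker(im,tuple(int(v) for v in u),(255,0,255),0,12,1)
cv2.imwrite('pics/w2.png',im);print(observe()['tool_pos'],observe()['contact_force'],observe()['wrist_torque'])
```

```text
(-75, 90, 134) [309. 152.]
(-75, 185, 134) [224. 152.]
(-65, 250, 8) [191. 137.]
[0.39779042 0.08001952 0.26938952] [1.2063865  0.37807907 0.22490411] [ 0.04118032 -0.0408465   0.01381744]
```

View pics/w2.png

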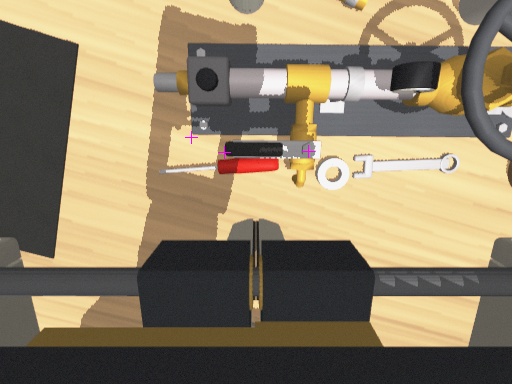

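Request:
step_arm(motion="0.34 -0.95 0.1 0;0.34 -0.95 0.1 0;0.34 -0.95 0.1 0;0.34 -0.95 0.1 0;0.34 -0.95 0.1 0;0.34 -0.95 0.1 0;0.34 -0.95 0.1 0;0.34 -0.95 0.1 0;0.34 -0.95 0.1 0;0.34 -0.95 0.1 0")

```text
time_s: 7.18
tool_pos: [0.4807, -0.1589, 0.2897]
eef_rot: [-3.141, 0.001, 0.283]
contact_force: [-0.0, 0.3, -0.7]
finger_gap: 0.0004
gripper_force: 0.0
```

```bash
cat > unw.py <<'E'
from h import *
s=np.load('s.npy');a=s[2]
def W(P):
    P=np.array(P)/1e3;return np.array([s[0]+np.cos(a)*P[0]-np.sin(a)*P[1],s[1]+np.sin(a)*P[0]+np.cos(a)*P[1],P[2]])
def unw(p,z,R=100):
    """top view about wheel axis in station axes, 0.5 mm/px"""
    X,Y=np.meshgrid(np.arange(-R,R+.1,.5),np.arange(R,-R-.1,-.5))
    Y=Y-100
    w=np.stack([s[0]+(np.cos(a)*X-np.sin(a)*Y)/1e3,s[1]+(np.sin(a)*X+np.cos(a)*Y)/1e3,X*0+z],-1)
    T=np.array(p['camera_from_world']);q=w@T[:3,:3].T+T[:3,3]
    return cv2.remap(p['img'],(p['fx']*q[...,0]/q[...,2]+p['cx']).astype(np.float32),(p['fy']*q[...,1]/q[...,2]+p['cy']).astype(np.float32),1)[...,::-1].copy()
E
python3 - <<'E'
from unw import *
p=read_camera("wrist");save(p,'w3.png')
im=unw(p,.198)
t=np.linspace(0,2*np.pi,200)
for r in(66,80):
    cv2.polylines(im,[np.stack([200+2*r*np.cos(t),200-2*r*np.sin(t)],-1).astype(np.int32)],True,(255,0,255),1)
cv2.drawMarker(im,(200,200),(255,0,255),0,20,1)
o=np.hstack([cv2.resize(cv2.imread('pics/w3.png'),(390,293)),np.zeros((293,10,3),np.uint8)])
o=cv2.copyMakeBorder(o,0,401-293,0,0,0)
cv2.imwrite('pics/v3.png',np.hstack([o[:,:390],im]))
print(observe()['tool_pos'])
E
```

```text
[ 0.48153483 -0.16243615  0.28979548]
```

View pics/v3.png

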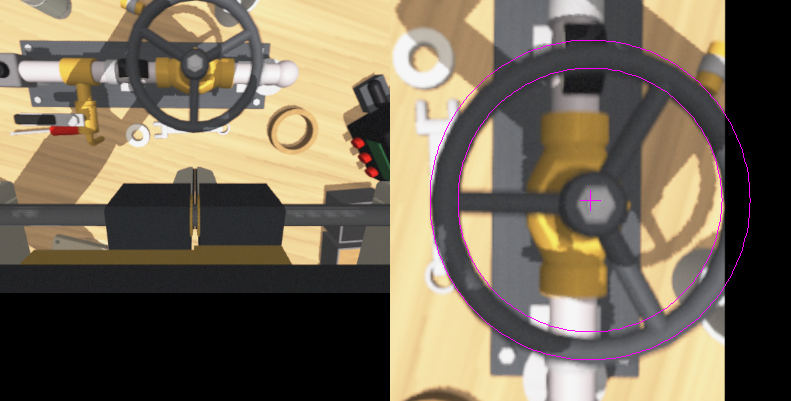

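Request:
step_arm(motion="0.68 0.62 0 0;0.68 0.62 0 0;0.68 0.62 0 0;0.66 0.63 0 0;0 0 -0.7 0;0 0 -0.7 0;0 0 0 0")

```text
time_s: 7.82
tool_pos: [0.5464, -0.0943, 0.2507]
eef_rot: [-3.138, 0.006, 0.284]
contact_force: [0.1, 0.2, -1.7]
finger_gap: 0.0005
gripper_force: 0.0
```

```bash
cat > wh.py <<'E'
from unw import *
import sys
C=W((0,-99.5,0))[:2]
from scipy.optimize import brentq
def rel(P):
    d=(np.array(P[:2])-C)*1e3;return np.array([np.cos(a)*d[0]+np.sin(a)*d[1],-np.sin(a)*d[0]+np.cos(a)*d[1]])
def state():
    o=observe();c=rel(o['tool_pos']);F=o['contact_force'];f=np.array([np.cos(a)*F[0]+np.sin(a)*F[1],-np.sin(a)*F[0]+np.cos(a)*F[1]])
    th=np.arctan2(c[1],c[0])
    def g(ph,sg):
        n=np.array([-np.sin(ph),np.cos(ph)]);return n@c+sg*(17.5*abs(n[1])+7.5*abs(n[0])+6)
    out={}
    for sg,nm in((1,'ccw-pushed spoke'),(-1,'cw-pushed spoke')):
        ph=brentq(lambda q:g(q,sg),th,th+sg*1.2)
        n=np.array([-np.sin(ph),np.cos(ph)])*sg
        pc=c+np.sign(n)*[7.5,17.5]
        out[nm]=(round(np.degrees(ph)%360,1),round(-(pc[0]*f[1]-pc[1]*f[0])/1e3,3))
    tz=-(c[0]*f[1]-c[1]*f[0])/1e3
    print('t',round(o['time_s'],2),'z',o['tool_pos'][2].round(4),'rel',c.round(1),'r',np.hypot(*c).round(1),'th',np.degrees(th).round(1),'f',f.round(1),'Mz',o['wrist_torque'][2].round(3),'tq_tcp',tz.round(3),'tq-Mz',(tz-o['wrist_torque'][2]).round(3),out)
def rows(t0,t1,n,r=41):
    t=np.radians(np.linspace(t0,t1,n+1));X=np.stack([r*np.cos(t),r*np.sin(t)],-1)
    w=np.stack([np.cos(a)*X[:,0]-np.sin(a)*X[:,1],np.sin(a)*X[:,0]+np.cos(a)*X[:,1]],-1)/25
    d=np.diff(np.round(w,2),axis=0);print(t0,t1,';'.join('%.2f %.2f 0 0'%tuple(v) for v in d))
E
python3 - <<'E'
from wh import *
state()
for k in range(120,660,100): rows(k,k+100,10)
E
```

```text
t 7.82 z 0.2507 rel [-21.5  41.5] r 46.8 th 117.4 f [0.1 0.2] Mz 0.061 tq_tcp 0.009 tq-Mz -0.052 {'ccw-pushed spoke': (np.float64(149.6), np.float64(0.009)), 'cw-pushed spoke': (np.float64(97.7), np.float64(0.01))}
120 220 -0.17 -0.22 0 0;-0.14 -0.25 0 0;-0.09 -0.27 0 0;-0.05 -0.28 0 0;0.01 -0.29 0 0;0.06 -0.28 0 0;0.10 -0.27 0 0;0.15 -0.24 0 0;0.19 -0.22 0 0;0.22 -0.17 0 0
220 320 0.25 -0.14 0 0;0.27 -0.09 0 0;0.28 -0.05 0 0;0.29 0.01 0 0;0.28 0.06 0 0;0.27 0.10 0 0;0.24 0.15 0 0;0.22 0.19 0 0;0.17 0.22 0 0;0.14 0.25 0 0
320 420 0.09 0.27 0 0;0.05 0.28 0 0;-0.01 0.29 0 0;-0.06 0.28 0 0;-0.10 0.27 0 0;-0.15 0.24 0 0;-0.19 0.22 0 0;-0.22 0.17 0 0;-0.25 0.14 0 0;-0.27 0.09 0 0
420 520 -0.28 0.05 0 0;-0.29 -0.01 0 0;-0.28 -0.06 0 0;-0.27 -0.10 0 0;-0.24 -0.15 0 0;-0.22 -0.19 0 0;-0.17 -0.22 0 0;-0.14 -0.25 0 0;-0.09 -0.27 0 0;-0.05 -0.28 0 0
520 620 0.01 -0.29 0 0;0.06 -0.28 0 0;0.10 -0.27 0 0;0.15 -0.24 0 0;0.19 -0.22 0 0;0.22 -0.17 0 0;0.25 -0.14 0 0;0.27 -0.09 0 0;0.28 -0.05 0 0;0.29 0.01 0 0
620 720 0.28 0.06 0 0;0.27 0.10 0 0;0.24 0.15 0 0;0.22 0.19 0 0;0.17 0.22 0 0;0.14 0.25 0 0;0.09 0.27 0 0;0.05 0.28 0 0;-0.01 0.29 0 0;-0.06 0.28 0 0
```

Request:
step_arm(motion="0.11 -0.22 0 0;0 0 0 0;0 0 0 0")

```text
time_s: 8.07
tool_pos: [0.5515, -0.1014, 0.2572]
eef_rot: [3.141, -0.001, 0.283]
contact_force: [0.9, -0.3, 0.6]
finger_gap: 0.0005
gripper_force: 0.0
```

```bash
python3 -c "
from wh import *
state()"
```

```text
t 8.07 z 0.2572 rel [-18.6  33.2] r 38.1 th 119.3 f [ 0.8 -0.6] Mz -0.047 tq_tcp 0.015 tq-Mz 0.061 {'ccw-pushed spoke': (np.float64(160.3), np.float64(-0.003)), 'cw-pushed spoke': (np.float64(95.7), np.float64(0.032))}
```

Request:
step_arm(motion="-0.08 0.08 -0.4 0;0 0 -0.7 0;0 0 -0.7 0;0 0 -0.7 0;0 0 -0.5 0;0 0 -0.2 0;0 0 0 0;0 0 0 0")

```text
time_s: 8.73
tool_pos: [0.5492, -0.0987, 0.1767]
eef_rot: [3.141, -0.0, 0.284]
contact_force: [-0.3, -0.0, 0.1]
finger_gap: 0.0005
gripper_force: 0.0
```

```bash
python3 -c "
from wh import *
state()"
```

```text
t 8.73 z 0.1767 rel [-20.1  36.4] r 41.6 th 118.8 f [-0.3  0.1] Mz -0.021 tq_tcp -0.009 tq-Mz 0.012 {'ccw-pushed spoke': (np.float64(155.8), np.float64(-0.004)), 'cw-pushed spoke': (np.float64(96.9), np.float64(-0.015))}
```

Request:
step_arm(motion="-0.17 -0.22 0 0;-0.14 -0.25 0 0;-0.09 -0.27 0 0;-0.05 -0.28 0 0;0.01 -0.29 0 0;0.06 -0.28 0 0;0.10 -0.27 0 0")

```text
time_s: 9.32
tool_pos: [0.5417, -0.1441, 0.1768]
eef_rot: [-3.139, -0.001, 0.285]
contact_force: [-3.6, 9.9, 2.6]
finger_gap: 0.0004
gripper_force: 3.8
```

```bash
python3 -c "
from wh import *
state()"
```

```text
t 9.32 z 0.1768 rel [-40.  -5.] r 40.3 th -172.8 f [-0.7 10.5] Mz 0.092 tq_tcp 0.424 tq-Mz 0.332 {'ccw-pushed spoke': (np.float64(223.5), np.float64(0.358)), 'cw-pushed spoke': (np.float64(149.1), np.float64(0.332))}
```

Request:
step_arm(motion="0.15 -0.24 0 0;0.19 -0.22 0 0;0.22 -0.17 0 0;0.25 -0.14 0 0;0.27 -0.09 0 0;0.28 -0.05 0 0;0.29 0.01 0 0;0.28 0.06 0 0;0.27 0.10 0 0;0.24 0.15 0 0")

```text
time_s: 10.15
tool_pos: [0.6008, -0.1622, 0.1759]
eef_rot: [3.141, 0.005, 0.282]
contact_force: [-10.1, -6.1, 1.6]
finger_gap: 0.0004
gripper_force: 4.4
```

```bash
python3 -c "
from wh import *
state()"
```

```text
t 10.15 z 0.1759 rel [ 11.7 -38.9] r 40.7 th -73.2 f [-11.4  -3. ] Mz 0.115 tq_tcp 0.478 tq-Mz 0.363 {'ccw-pushed spoke': (np.float64(323.9), np.float64(0.301)), 'cw-pushed spoke': (np.float64(265.2), np.float64(0.257))}
```

Request:
step_arm(motion="0.22 0.19 0 0;0.17 0.22 0 0;0.14 0.25 0 0;0.09 0.27 0 0;0.05 0.28 0 0;-0.01 0.29 0 0;-0.06 0.28 0 0;-0.10 0.27 0 0;-0.15 0.24 0 0;-0.19 0.22 0 0")

```text
time_s: 10.98
tool_pos: [0.6082, -0.0998, 0.1777]
eef_rot: [3.137, -0.003, 0.282]
contact_force: [4.2, -6.2, 0.8]
finger_gap: 0.0007
gripper_force: 3.0
```

```bash
python3 -c "
from wh import *
state()
for k in range(450,590,14): rows(k,k+14,3)
"
```

```text
t 10.98 z 0.1777 rel [36.3 18.8] r 40.9 th 27.4 f [ 2.3 -7.2] Mz 0.022 tq_tcp 0.303 tq-Mz 0.281 {'ccw-pushed spoke': (np.float64(59.1), np.float64(0.289)), 'cw-pushed spoke': (np.float64(350.6), np.float64(0.21))}
450 464 -0.13 -0.04 0 0;-0.12 -0.05 0 0;-0.12 -0.06 0 0
464 478 -0.11 -0.08 0 0;-0.11 -0.08 0 0;-0.10 -0.09 0 0
478 492 -0.09 -0.09 0 0;-0.08 -0.11 0 0;-0.08 -0.11 0 0
492 506 -0.06 -0.11 0 0;-0.06 -0.13 0 0;-0.04 -0.12 0 0
506 520 -0.04 -0.13 0 0;-0.02 -0.13 0 0;-0.02 -0.13 0 0
520 534 0.00 -0.14 0 0;0.01 -0.13 0 0;0.02 -0.13 0 0
534 548 0.03 -0.13 0 0;0.04 -0.13 0 0;0.05 -0.12 0 0
548 562 0.05 -0.12 0 0;0.07 -0.12 0 0;0.08 -0.11 0 0
562 576 0.09 -0.10 0 0;0.09 -0.09 0 0;0.11 -0.09 0 0
576 590 0.11 -0.07 0 0;0.11 -0.07 0 0;0.12 -0.06 0 0
```

Request:
step_arm(motion="-0.22 0.17 0 0;-0.25 0.14 0 0;-0.27 0.09 0 0;-0.28 0.05 0 0;-0.29 -0.01 0 0;-0.28 -0.06 0 0")

```text
time_s: 11.48
tool_pos: [0.5704, -0.0892, 0.1787]
eef_rot: [3.137, -0.008, 0.284]
contact_force: [13.6, -0.7, 0.2]
finger_gap: 0.0003
gripper_force: 5.3
```

```bash
python3 -c "
from wh import *
state()
"
```

```text
t 11.48 z 0.1787 rel [ 3.  39.7] r 39.8 th 85.7 f [12.8 -4.5] Mz 0.238 tq_tcp 0.523 tq-Mz 0.285 {'ccw-pushed spoke': (np.float64(116.9), np.float64(0.265)), 'cw-pushed spoke': (np.float64(50.5), np.float64(0.332))}
```

Request:
step_arm(motion="-0.13 -0.04 0 0;-0.12 -0.05 0 0;-0.12 -0.06 0 0;-0.11 -0.08 0 0;-0.11 -0.08 0 0;-0.10 -0.09 0 0;-0.09 -0.09 0 0;-0.08 -0.11 0 0;-0.08 -0.11 0 0")

```text
time_s: 12.23
tool_pos: [0.5459, -0.1051, 0.1784]
eef_rot: [3.141, -0.006, 0.284]
contact_force: [6.2, 6.4, 3.9]
finger_gap: 0.0005
gripper_force: 3.8
```

```bash
python3 -c "
from wh import *
state()
"
```

```text
t 12.23 z 0.1784 rel [-25.   31.2] r 40.0 th 128.7 f [7.8 4.4] Mz 0.072 tq_tcp 0.353 tq-Mz 0.281 {'ccw-pushed spoke': (np.float64(166.9), np.float64(0.25)), 'cw-pushed spoke': (np.float64(103.1), np.float64(0.456))}
```

Request:
step_arm(motion="-0.06 -0.11 0 0;-0.06 -0.13 0 0;-0.04 -0.12 0 0")

```text
time_s: 12.48
tool_pos: [0.5412, -0.114, 0.1779]
eef_rot: [-3.141, -0.005, 0.284]
contact_force: [3.5, 7.9, 3.7]
finger_gap: 0.0004
gripper_force: 3.5
```

```bash
python3 -c "
from wh import *
state()
"
```

```text
t 12.48 z 0.1779 rel [-32.   24.1] r 40.1 th 143.1 f [5.6 6.6] Mz 0.059 tq_tcp 0.347 tq-Mz 0.288 {'ccw-pushed spoke': (np.float64(179.2), np.float64(0.299)), 'cw-pushed spoke': (np.float64(113.4), np.float64(0.396))}
```

Request:
step_arm(motion="-0.04 -0.13 0 0;-0.02 -0.13 0 0;-0.02 -0.13 0 0")

```text
time_s: 12.73
tool_pos: [0.5389, -0.1228, 0.1776]
eef_rot: [-3.14, -0.004, 0.285]
contact_force: [2.5, 11.9, 3.4]
finger_gap: 0.0005
gripper_force: 4.8
```

```bash
python3 -c "
from wh import *
state()
"
```

```text
t 12.73 z 0.1776 rel [-36.7  16.2] r 40.1 th 156.2 f [ 5.8 10.7] Mz 0.215 tq_tcp 0.485 tq-Mz 0.27 {'ccw-pushed spoke': (np.float64(194.5), np.float64(0.304)), 'cw-pushed spoke': (np.float64(123.2), np.float64(0.506))}
```

Request:
step_arm(motion="0 -0.14 0 0;0.01 -0.13 0 0;0.02 -0.13 0 0")

```text
time_s: 12.98
tool_pos: [0.5388, -0.1329, 0.1771]
eef_rot: [-3.139, -0.002, 0.285]
contact_force: [-0.9, 9.7, 2.5]
finger_gap: 0.0
gripper_force: 4.3
```

```bash
python3 -c "
from wh import *
state()
"
```

```text
t 12.98 z 0.1771 rel [-39.6   6.6] r 40.1 th 170.6 f [1.8 9.6] Mz 0.109 tq_tcp 0.391 tq-Mz 0.282 {'ccw-pushed spoke': (np.float64(209.0), np.float64(0.287)), 'cw-pushed spoke': (np.float64(134.5), np.float64(0.351))}
```

Request:
step_arm(motion="0.03 -0.13 0 0;0.04 -0.13 0 0;0.05 -0.12 0 0")

```text
time_s: 13.23
tool_pos: [0.5412, -0.1427, 0.1767]
eef_rot: [-3.139, -0.0, 0.284]
contact_force: [-3.3, 9.6, 2.7]
finger_gap: 0.0005
gripper_force: 3.7
```

```bash
python3 -c "
from wh import *
state()
"
```

```text
t 13.23 z 0.1767 rel [-40.1  -3.5] r 40.2 th -175.0 f [-0.4 10.1] Mz 0.096 tq_tcp 0.407 tq-Mz 0.312 {'ccw-pushed spoke': (np.float64(221.7), np.float64(0.339)), 'cw-pushed spoke': (np.float64(147.0), np.float64(0.324))}
```

Request:
step_arm(motion="0.05 -0.12 0 0;0.07 -0.12 0 0;0.08 -0.11 0 0")

```text
time_s: 13.48
tool_pos: [0.5457, -0.1517, 0.1763]
eef_rot: [-3.139, 0.001, 0.284]
contact_force: [-4.1, 7.0, 2.3]
finger_gap: 0.0003
gripper_force: 3.3
```

```bash
python3 -c "
from wh import *
state()
for k in range(590,700,14): rows(k,k+14,3)
"
```

```text
t 13.48 z 0.1763 rel [-38.2 -13.4] r 40.5 th -160.6 f [-2.   7.9] Mz 0.101 tq_tcp 0.327 tq-Mz 0.226 {'ccw-pushed spoke': (np.float64(233.1), np.float64(0.303)), 'cw-pushed spoke': (np.float64(161.3), np.float64(0.234))}
590 604 0.12 -0.05 0 0;0.13 -0.04 0 0;0.13 -0.03 0 0
604 618 0.14 -0.01 0 0;0.13 -0.01 0 0;0.13 0.00 0 0
618 632 0.14 0.02 0 0;0.13 0.03 0 0;0.12 0.03 0 0
632 646 0.13 0.05 0 0;0.12 0.06 0 0;0.12 0.06 0 0
646 660 0.11 0.08 0 0;0.10 0.08 0 0;0.10 0.10 0 0
660 674 0.08 0.10 0 0;0.08 0.10 0 0;0.07 0.12 0 0
674 688 0.07 0.12 0 0;0.05 0.12 0 0;0.04 0.13 0 0
688 702 0.03 0.13 0 0;0.02 0.13 0 0;0.01 0.13 0 0
```

Request:
step_arm(motion="0.09 -0.10 0 0;0.09 -0.09 0 0;0.11 -0.09 0 0")

```text
time_s: 13.73
tool_pos: [0.5527, -0.159, 0.1762]
eef_rot: [-3.139, 0.001, 0.284]
contact_force: [-5.9, 5.5, 2.4]
finger_gap: 0.0003
gripper_force: 3.0
```

```bash
python3 -c "
from wh import *
state()
"
```

```text
t 13.73 z 0.1762 rel [-33.6 -22.4] r 40.4 th -146.3 f [-4.1  7. ] Mz 0.012 tq_tcp 0.327 tq-Mz 0.315 {'ccw-pushed spoke': (np.float64(244.1), np.float64(0.347)), 'cw-pushed spoke': (np.float64(177.6), np.float64(0.202))}
```

Request:
step_arm(motion="0.11 -0.07 0 0;0.11 -0.07 0 0;0.12 -0.06 0 0")

```text
time_s: 13.98
tool_pos: [0.5611, -0.1643, 0.1761]
eef_rot: [-3.139, 0.002, 0.284]
contact_force: [-5.3, 4.6, 0.7]
finger_gap: 0.0002
gripper_force: 2.7
```

```bash
python3 -c "
from wh import *
state()
"
```

```text
t 13.98 z 0.1761 rel [-27.1 -29.9] r 40.3 th -132.2 f [-3.8  5.9] Mz 0.034 tq_tcp 0.273 tq-Mz 0.239 {'ccw-pushed spoke': (np.float64(254.3), np.float64(0.295)), 'cw-pushed spoke': (np.float64(190.3), np.float64(0.25))}
```

Request:
step_arm(motion="0.12 -0.05 0 0;0.13 -0.04 0 0;0.13 -0.03 0 0")

```text
time_s: 14.23
tool_pos: [0.5705, -0.1677, 0.176]
eef_rot: [-3.14, 0.002, 0.283]
contact_force: [-4.7, 3.1, 1.3]
finger_gap: 0.0004
gripper_force: 2.6
```

```bash
python3 -c "
from wh import *
state()
"
```

```text
t 14.23 z 0.176 rel [-19.  -35.7] r 40.4 th -118.0 f [-3.7  4.3] Mz -0.046 tq_tcp 0.213 tq-Mz 0.26 {'ccw-pushed spoke': (np.float64(264.2), np.float64(0.246)), 'cw-pushed spoke': (np.float64(203.8), np.float64(0.181))}
```

```bash
python3 -c "
from wh import *
for k in range(604,660,10): rows(k,k+10,2)
"
```

```text
604 614 0.15 -0.01 0 0;0.14 -0.01 0 0
614 624 0.14 0.01 0 0;0.14 0.02 0 0
624 634 0.14 0.03 0 0;0.14 0.04 0 0
634 644 0.13 0.06 0 0;0.13 0.06 0 0
644 654 0.12 0.08 0 0;0.11 0.09 0 0
654 664 0.11 0.10 0 0;0.09 0.10 0 0
```

Request:
step_arm(motion="0.15 -0.02 0 0;0.14 -0.01 0 0")

```text
time_s: 14.4
tool_pos: [0.5767, -0.1685, 0.1759]
eef_rot: [-3.139, 0.005, 0.283]
contact_force: [-13.9, 2.8, 4.9]
finger_gap: 0.0004
gripper_force: 5.8
```

```bash
python3 -c "
from wh import *
state()
"
```

```text
t 14.4 z 0.1759 rel [-13.3 -38.2] r 40.4 th -109.1 f [-12.6   6.6] Mz 0.299 tq_tcp 0.567 tq-Mz 0.268 {'ccw-pushed spoke': (np.float64(270.7), np.float64(0.298)), 'cw-pushed spoke': (np.float64(213.1), np.float64(0.396))}
```

Request:
step_arm(motion="0.14 0.01 0 0;0.14 0.02 0 0")

```text
time_s: 14.57
tool_pos: [0.5833, -0.1682, 0.1758]
eef_rot: [-3.14, 0.005, 0.283]
contact_force: [-14.5, -0.6, 3.2]
finger_gap: 0.0004
gripper_force: 5.4
```

```bash
python3 -c "
from wh import *
state()
"
```

```text
t 14.57 z 0.1758 rel [ -6.8 -39.8] r 40.4 th -99.7 f [-14.1   3.5] Mz 0.247 tq_tcp 0.585 tq-Mz 0.338 {'ccw-pushed spoke': (np.float64(287.3), np.float64(0.312)), 'cw-pushed spoke': (np.float64(224.2), np.float64(0.365))}
```

Request:
step_arm(motion="0.14 0.03 0 0;0.14 0.04 0 0")

```text
time_s: 14.73
tool_pos: [0.5904, -0.1671, 0.1758]
eef_rot: [-3.141, 0.005, 0.283]
contact_force: [-13.1, -3.0, 2.1]
finger_gap: 0.0001
gripper_force: 4.8
```

```bash
python3 -c "
from wh import *
state()
"
```

```text
t 14.73 z 0.1758 rel [  0.3 -40.7] r 40.7 th -89.5 f [-13.4   0.8] Mz 0.216 tq_tcp 0.547 tq-Mz 0.332 {'ccw-pushed spoke': (np.float64(302.8), np.float64(0.306)), 'cw-pushed spoke': (np.float64(238.5), np.float64(0.318))}
```

Torque steady at about 0.3, so the seat isn't touched yet.

Request:
step_arm(motion="0.13 0.06 0 0;0.13 0.06 0 0")

```text
time_s: 14.9
tool_pos: [0.5972, -0.1646, 0.1758]
eef_rot: [-3.141, 0.005, 0.282]
contact_force: [-10.8, -4.3, 2.0]
finger_gap: 0.0003
gripper_force: 4.4
```

```bash
python3 -c "
from wh import *
state()
"
```

```text
t 14.9 z 0.1758 rel [  7.5 -40.2] r 40.9 th -79.4 f [-11.6  -1.1] Mz 0.209 tq_tcp 0.475 tq-Mz 0.265 {'ccw-pushed spoke': (np.float64(316.2), np.float64(0.279)), 'cw-pushed spoke': (np.float64(254.8), np.float64(0.264))}
```

Request:
step_arm(motion="0.12 0.08 0 0;0.11 0.09 0 0")

```text
time_s: 15.07
tool_pos: [0.6033, -0.1608, 0.176]
eef_rot: [3.141, 0.004, 0.282]
contact_force: [-7.1, -5.6, 2.3]
finger_gap: 0.0007
gripper_force: 3.9
```

```bash
python3 -c "
from wh import *
state()
"
```

```text
t 15.07 z 0.176 rel [ 14.5 -38.3] r 40.9 th -69.3 f [-8.4 -3.4] Mz 0.134 tq_tcp 0.369 tq-Mz 0.235 {'ccw-pushed spoke': (np.float64(328.0), np.float64(0.248)), 'cw-pushed spoke': (np.float64(271.0), np.float64(0.491))}
```

Request:
step_arm(motion="0.11 0.10 0 0;0.09 0.10 0 0;0.03 0.03 0 0")

```text
time_s: 15.32
tool_pos: [0.6099, -0.1549, 0.1763]
eef_rot: [3.14, 0.002, 0.282]
contact_force: [-5.1, -6.3, 0.4]
finger_gap: 0.0002
gripper_force: 3.3
```

```bash
python3 -c "
from wh import *
state()
for k in range(666,750,13): rows(k,k+13,3)
"
```

```text
t 15.32 z 0.1763 rel [ 22.4 -34.5] r 41.2 th -57.0 f [-6.7 -4.6] Mz 0.12 tq_tcp 0.334 tq-Mz 0.214 {'ccw-pushed spoke': (np.float64(340.4), np.float64(0.251)), 'cw-pushed spoke': (np.float64(279.6), np.float64(0.416))}
666 679 0.07 0.10 0 0;0.06 0.10 0 0;0.06 0.11 0 0
679 692 0.05 0.12 0 0;0.04 0.12 0 0;0.03 0.12 0 0
692 705 0.02 0.12 0 0;0.01 0.12 0 0;0.00 0.13 0 0
705 718 -0.01 0.12 0 0;-0.01 0.12 0 0;-0.03 0.12 0 0
718 731 -0.04 0.12 0 0;-0.04 0.12 0 0;-0.05 0.11 0 0
731 744 -0.06 0.11 0 0;-0.07 0.10 0 0;-0.08 0.10 0 0
744 757 -0.08 0.09 0 0;-0.09 0.09 0 0;-0.10 0.07 0 0
```

Request:
step_arm(motion="0.07 0.10 0 0;0.06 0.10 0 0;0.06 0.11 0 0")

```text
time_s: 15.57
tool_pos: [0.6148, -0.1477, 0.1766]
eef_rot: [3.139, 0.002, 0.282]
contact_force: [-4.1, -6.7, 1.1]
finger_gap: 0.0003
gripper_force: 3.2
```

```bash
python3 -c "
from wh import *
state()
"
```

```text
t 15.57 z 0.1766 rel [ 29.2 -29. ] r 41.1 th -44.8 f [-5.9 -5.3] Mz 0.037 tq_tcp 0.324 tq-Mz 0.288 {'ccw-pushed spoke': (np.float64(351.6), np.float64(0.262)), 'cw-pushed spoke': (np.float64(288.3), np.float64(0.387))}
```

Request:
step_arm(motion="0.05 0.12 0 0;0.04 0.12 0 0;0.03 0.12 0 0")

```text
time_s: 15.82
tool_pos: [0.6182, -0.139, 0.1769]
eef_rot: [3.138, 0.001, 0.282]
contact_force: [-3.5, -10.0, 1.6]
finger_gap: 0.0003
gripper_force: 4.2
```

```bash
python3 -c "
from wh import *
state()
"
```

```text
t 15.82 z 0.1769 rel [ 34.8 -21.6] r 41.0 th -31.8 f [-6.1 -8.6] Mz 0.136 tq_tcp 0.434 tq-Mz 0.298 {'ccw-pushed spoke': (np.float64(4.0), np.float64(0.261)), 'cw-pushed spoke': (np.float64(297.8), np.float64(0.477))}
```

Request:
step_arm(motion="0.02 0.12 0 0;0.01 0.12 0 0;0 0.13 0 0")

```text
time_s: 16.07
tool_pos: [0.6193, -0.1303, 0.1771]
eef_rot: [3.137, 0.0, 0.282]
contact_force: [-1.5, -9.7, 0.9]
finger_gap: 0.0008
gripper_force: 4.0
```

```bash
python3 -c "
from wh import *
state()
"
```

```text
t 16.07 z 0.1771 rel [ 38.3 -13.6] r 40.7 th -19.5 f [-4.1 -8.9] Mz 0.093 tq_tcp 0.396 tq-Mz 0.303 {'ccw-pushed spoke': (np.float64(18.4), np.float64(0.257)), 'cw-pushed spoke': (np.float64(306.9), np.float64(0.402))}
```

Request:
step_arm(motion="-0.01 0.12 0 0;-0.01 0.12 0 0;-0.03 0.12 0 0")

```text
time_s: 16.32
tool_pos: [0.6186, -0.1211, 0.1774]
eef_rot: [3.137, -0.001, 0.282]
contact_force: [1.7, -9.4, 0.9]
finger_gap: 0.0005
gripper_force: 3.6
```

```bash
python3 -c "
from wh import *
state()
"
```

```text
t 16.32 z 0.1774 rel [40.3 -4.5] r 40.6 th -6.4 f [-1.  -9.5] Mz 0.102 tq_tcp 0.387 tq-Mz 0.284 {'ccw-pushed spoke': (np.float64(31.4), np.float64(0.298)), 'cw-pushed spoke': (np.float64(317.4), np.float64(0.333))}
```

Request:
step_arm(motion="-0.04 0.12 0 0;-0.04 0.12 0 0;-0.05 0.11 0 0")

```text
time_s: 16.57
tool_pos: [0.6163, -0.1141, 0.1779]
eef_rot: [3.134, -0.002, 0.281]
contact_force: [6.6, -17.9, -0.5]
finger_gap: 0.0005
gripper_force: 7.9
```

```bash
python3 -c "
from wh import *
state()
"
```

```text
t 16.57 z 0.1779 rel [40.   2.8] r 40.1 th 4.0 f [  1.3 -19.1] Mz 0.092 tq_tcp 0.766 tq-Mz 0.674 {'ccw-pushed spoke': (np.float64(41.0), np.float64(0.646)), 'cw-pushed spoke': (np.float64(326.0), np.float64(0.6))}
```

Firm seat felt: about 0.65 N·m with the spoke at 41°, so first touch was near 32°. Now I'll back off about 90°, pushing the other spoke clockwise from ~272° to ~182°.

```bash
python3 -c "
from wh import *
rows(11,-69,10);rows(-69,-129,10);rows(-129,-159,6)
"
```

```text
11 -69 0.09 -0.21 0 0;0.06 -0.22 0 0;0.03 -0.23 0 0;-0.01 -0.22 0 0;-0.03 -0.23 0 0;-0.07 -0.22 0 0;-0.09 -0.21 0 0;-0.13 -0.19 0 0;-0.14 -0.17 0 0;-0.18 -0.15 0 0
-69 -129 -0.14 -0.10 0 0;-0.15 -0.08 0 0;-0.16 -0.07 0 0;-0.16 -0.05 0 0;-0.17 -0.03 0 0;-0.17 -0.01 0 0;-0.17 0.01 0 0;-0.17 0.02 0 0;-0.17 0.04 0 0;-0.16 0.06 0 0
-129 -159 -0.13 0.06 0 0;-0.13 0.07 0 0;-0.11 0.08 0 0;-0.11 0.09 0 0;-0.10 0.11 0 0;-0.09 0.11 0 0
```

Request:
step_arm(motion="0.09 -0.21 0 0;0.06 -0.22 0 0;0.03 -0.23 0 0;-0.01 -0.22 0 0;-0.03 -0.23 0 0;-0.07 -0.22 0 0;-0.09 -0.21 0 0;-0.13 -0.19 0 0")

```text
time_s: 17.23
tool_pos: [0.6109, -0.1528, 0.176]
eef_rot: [-3.141, 0.0, 0.284]
contact_force: [0.4, 0.4, -0.4]
finger_gap: 0.0002
gripper_force: 0.0
```

Run:
```python
from wh import *
state()
p=read_camera("scene");z=.198+.0163
im=np.hstack([unw(p,z),unw(read_camera("side"),z)])
cv2.imwrite('pics/v4.png',im)
```

```text
t 17.23 z 0.176 rel [ 24.  -32.7] r 40.6 th -53.8 f [0.5 0.2] Mz 0.009 tq_tcp -0.023 tq-Mz -0.032 {'ccw-pushed spoke': (np.float64(344.0), np.float64(-0.016)), 'cw-pushed spoke': (np.float64(281.7), np.float64(-0.03))}
```

View pics/v4.png

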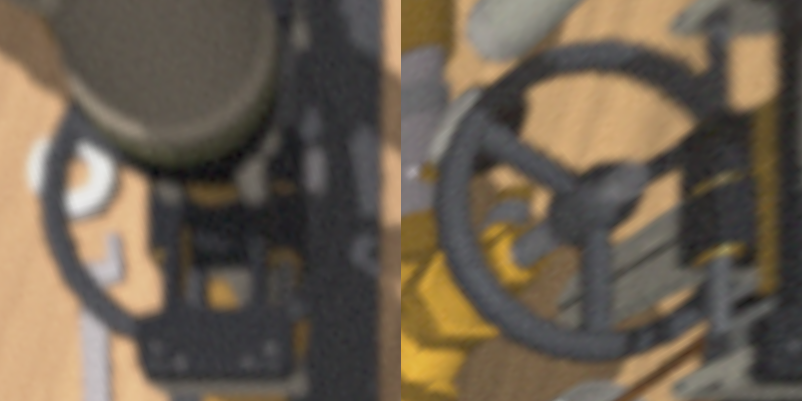

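The side view shows spokes at about 270°, 150° and 31°, which matches the contact estimate.

Request:
step_arm(motion="-0.14 -0.17 0 0;-0.18 -0.15 0 0;-0.14 -0.10 0 0;-0.15 -0.08 0 0;-0.16 -0.07 0 0;-0.16 -0.05 0 0;-0.17 -0.03 0 0;-0.17 -0.01 0 0")

```text
time_s: 18.0
tool_pos: [0.5812, -0.1681, 0.1766]
eef_rot: [3.141, -0.005, 0.285]
contact_force: [11.2, 1.4, -2.8]
finger_gap: 0.0005
gripper_force: 4.4
```

```bash
python3 -c "
from wh import *
state()
"
```

```text
t 18.0 z 0.1766 rel [ -8.8 -39.1] r 40.1 th -102.6 f [11.1 -1.8] Mz -0.156 tq_tcp -0.45 tq-Mz -0.294 {'ccw-pushed spoke': (np.float64(282.7), np.float64(-0.242)), 'cw-pushed spoke': (np.float64(220.3), np.float64(-0.27))}
```

Request:
step_arm(motion="-0.17 0.01 0 0;-0.17 0.02 0 0;-0.17 0.04 0 0;-0.16 0.06 0 0;-0.13 0.06 0 0;-0.13 0.07 0 0")

```text
time_s: 18.5
tool_pos: [0.5576, -0.1631, 0.1773]
eef_rot: [3.138, -0.004, 0.284]
contact_force: [7.3, -3.3, -0.8]
finger_gap: 0.0008
gripper_force: 3.1
```

```bash
python3 -c "
from wh import *
state()
"
```

```text
t 18.5 z 0.1773 rel [-30.  -27.7] r 40.8 th -137.3 f [ 6.1 -5.2] Mz -0.031 tq_tcp -0.327 tq-Mz -0.296 {'ccw-pushed spoke': (np.float64(250.4), np.float64(-0.394)), 'cw-pushed spoke': (np.float64(186.3), np.float64(-0.259))}
```

Request:
step_arm(motion="-0.11 0.08 0 0")

```text
time_s: 18.58
tool_pos: [0.5548, -0.1612, 0.1773]
eef_rot: [3.138, -0.004, 0.284]
contact_force: [7.0, -4.5, 0.4]
finger_gap: 0.0003
gripper_force: 3.0
```

```bash
python3 -c "
from wh import *
state()
"
```

```text
t 18.58 z 0.1773 rel [-32.2 -25.1] r 40.8 th -142.1 f [ 5.4 -6.3] Mz -0.048 tq_tcp -0.339 tq-Mz -0.291 {'ccw-pushed spoke': (np.float64(246.9), np.float64(-0.386)), 'cw-pushed spoke': (np.float64(182.3), np.float64(-0.291))}
```

Request:
step_arm(motion="0.32 -0.17 0 0;0.32 -0.17 0 0;0 0 0 0;0 0 0.5 0;0 0 1 0;0 0 1 0;0 0 1 0;0 0 1 0;0 0 0 0")

```text
time_s: 19.33
tool_pos: [0.5712, -0.1693, 0.2965]
eef_rot: [3.136, -0.008, 0.284]
contact_force: [0.5, -0.5, 2.3]
finger_gap: 0.0007
gripper_force: 0.0
```

Request:
step_arm(motion="-0.9 -0.3 0 0;-0.9 -0.3 0 0;-0.9 -0.3 0 0;-0.9 -0.3 0 0;-0.9 -0.3 0 0;-0.9 -0.3 0 0;-0.5 -0.2 0 0;0 0 0 0")

```text
time_s: 20.0
tool_pos: [0.4203, -0.2194, 0.2895]
eef_rot: [3.14, -0.0, 0.282]
contact_force: [-0.2, 0.2, 0.3]
finger_gap: 0.0005
gripper_force: 0.0
```

Run:
```python
from unw import *
z=.198+.0138
p=read_camera("wrist");q=read_camera("side");save(p,'w5.png')
w=cv2.resize(p['img'][...,::-1],(400,300))
im=unw(p,z)
for d in(182,302,62):
    t=np.radians(d);cv2.line(im,(200,200),(int(200+160*np.cos(t)),int(200-160*np.sin(t))),(255,0,255),1)
cv2.imwrite('pics/v5.png',np.hstack([cv2.copyMakeBorder(w,0,101,0,0,0),im[:,:399]]))
s=observe();print(s['time_s'],s['tool_pos'],s['contact_force'])
```

```text
20.1 [ 0.42222119 -0.21869007  0.28917284] [ 0.13218642 -0.44708636  0.53044356]
```

View pics/v5.png

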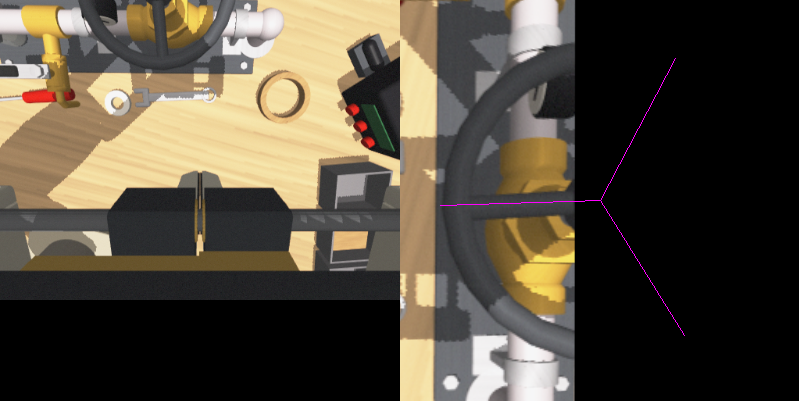

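```bash
python3 -c "
from station import *
print(job_done())"
```

```text
the job is handed in; nothing more can be done
None
```

The job is handed in (no verdict came back): the bleed lever was shut against its stop first, then the globe valve was wound open to a firm back seat (about 0.65 N·m) and eased back about a quarter turn, with nothing else on the bench touched as far as the pictures show, in about 20 s of robot time.

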